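# Index the mitre fence of the cut-off saw by one hole

## Task

Set the cut-off saw's mitre fence one hole over, towards the round bar: hook the fingertips under the pull ring and lift the spring index pin out of its hole, swing the arm to the very next hole on the side where the round bar stands, and let the pin drop fully home there, then take the fingers out of the ring. Only hook the ring and do not pinch it, and leave the round bar, the square bar, the bottle and the spanner where they stand.

Things in the scene. Friction and masses are not known exactly. Their poses are not given: they have to be found in the camera images.
- saw_bed: fixed bed of the saw: blue tray, x = -260 to 150, y = -220 to 220 mm, floor 6 mm above the bench, rim 26 mm high. Origin on the arm's vertical pivot axis at bench height; the arm's nose points to -x when its joint reads 0; z up. Behind the fence the pivot, at x = 30 to 140, y = 55 to 210 mm, stand the cutting wheel and a white motor box, up to 130 mm high
- pivot (a point): point on the pivot axis, 44 mm above the bench. About it lies the fixed steel index plate, a sector with its top 30 mm above the bench and five 14 mm holes on a 160 mm radius, 15 degrees (0.2618 rad, 42 mm of arc) apart
- ring_centre (a point): centre of the steel pull ring, rigid on the pin: inner diameter 52 mm, bar 8 mm thick; 143 mm from the pivot axis, 101 mm above the bench with the pin home. The ring leans 35 degrees back to the pivot: its axis lies in the vertical plane through the pivot and rises 35 degrees above level away from the pivot, so a finger pointing down and towards the pivot passes through
- ring_top (a point): middle of the ring's uppermost bar, on the bar's centre line, 125 mm above the bench with the pin home, 126 mm from the pivot axis. Lift here from below. The ring's bottom sits on the pin, 160 mm from the pivot axis and 76 mm high; underneath are the pin's 26 mm housing (top 62 mm) and the arm's upper face (44 mm)
- index_pin (a joint): lift of the spring pin, m: 0 = fully home in a hole, grows upward to a stop at 0.022. The 12 mm pin reaches 12 mm into the plate: clear of the hole above 0.0125; off a hole its round tip rests on the plate at about 0.012. Lifting takes about 4.5 N at 0 and 8 N at the stop; a spring pushes it back down. It drops in when within about 3 mm of straight above a hole
- swing_arm (a joint): swing of the aluminium arm (bar 34 mm wide; over its pivot the fence, an upright plate 170 x 45 mm) about the vertical pivot axis, rad. 0 = middle hole, where it starts; grows as nose and ring swing to the bed's +y side. Holes at -0.5236, -0.2618, 0, 0.2618, 0.5236. With the pin out, 1 to 3 N at the ring swings it; it stays where it is left
- round_bar: loose round steel bar standing upright on the tray, 32 mm diameter, 90 mm high, 0.5 kg, beside the arm about 140 mm to its left or right; its side is the side to swing to. Origin at the centre of its foot. Not to be moved
- square_bar: loose square steel bar standing upright on the tray on the other side, 30 x 30 x 90 mm. Origin at the centre of its foot. Not to be moved
- bottle: white plastic bottle, 52 mm diameter, 140 mm high, standing on the tray near its corner at -x, -y of the bed. Origin at the centre of its foot. Not to be moved
- spanner: steel spanner 150 mm long lying on the tray behind the fence. Origin under its middle. Not to be moved

How it is judged (in metres and radians):
On the way, in this order (a step that is already met when the one before it is completed fails the run):
1. the pin is lifted clear of the middle hole by the fingers hooked in its ring (value of joint index_pin above 0.0125 m and value of joint swing_arm between -0.06 and 0.06 rad and contact force between the fingers and index_pin above 1 N), for 0.05 s.
2. the arm is at the next hole on the round bar's side and the pin has dropped home in it (value of joint index_pin below 0.0025 m and ((y of round_bar in the frame of saw_bed above 0 m and value of joint swing_arm between 0.232 and 0.292 rad) or (y of round_bar in the frame of saw_bed below 0 m and value of joint swing_arm between -0.292 and -0.232 rad))), for 0.2 s.
At the end, for the whole second after the job is handed in: The arm stands at the next hole on the round bar's side (joint within 0.03 rad of 0.2618 rad that way), at rest, the pin is home (lifted less than 2.5 mm), and the four bystanders are within 15 mm of where they stood (all of step 2 and angular speed of swing_arm below 0.05 rad/s and distance of each of round_bar, square_bar, bottle, spanner from where it was at the start of the episode below 0.015 m); the robot touches nothing.
It fails at once if a bystander is knocked or lifted (moved more than 20 mm or tilted) (distance of any of round_bar, square_bar, bottle, spanner from where it was at the start of the episode above 0.02 m or angle between any of round_bar, square_bar, bottle's own z axis and vertical above 0.3 rad).
It fails at once if the ring is pinched or forced (more than 35 N between fingers and ring) (contact force between the fingers and index_pin above 35 N).
It also fails if it takes over 51 s, if anything falls off the work surface, if the arm or the gripper's body presses on something with over 40 N, if the wrist force passes 120 N, or if a joint passes its speed limit or range.

## Robot

A 6-joint arm with a two-finger parallel gripper is mounted at the origin on the work surface. World frame = base frame: x ahead of the robot, y to its left, z up, the work surface at z = 0. Lengths are in mm, angles in rad, forces in N, time in s.
With the tool pointing down it reaches from about 350 to 875 mm from the base axis. Payload 4.2 kg.
Tool frame: the origin (TCP) lies midway between the tips of the shut fingers; the grasp point (between the pads) lies 19 mm behind it; z points along the fingers, y is the direction in which the jaws open and shut (so a half turn about z gives the same grasp; the last joint's range is limited). The gripper opens to 85 mm and grips with 20 to 120 N. Pads are 22 mm wide; open, the fingers measure 114 mm over their backs; the gripper's body (76 mm by 85 mm) begins 54 mm behind the grasp point. The pads swing forward as they close: fully open they stand 13 mm farther back than shut.
Start: joints at [-1.055, 0.385, 0.008, 0, -1.194, -0.259], TCP at [158.759, -604.479, 202.912] pointing down, gripper open.
Joint ranges: [-3.14, 3.14], [-1.21, 2.06], [-1.07, 1.41], [-3.16, 2.05], [-2.99, -0.16], [-3.1, 3.1]. Speed limits (rad/s): [2.79, 2.79, 3.14, 3.14, 3.14, 3.14].

## Interface

Orientations are given as a unit quaternion [x, y, z, w].
In Python, from bench import readout, optics, workorder, nets gives the robot as it stands. The module is installed in compiled form; this text tells all that it offers.
- The arm moves only by the tool move_arm, never from a script. Its argument "steps" is a list of rows, each a list of 7 numbers: the opening, from -1 (shut) to 1 (fully open), so that 0 is half open, then the shift along the world's x, y, z in mm, then the turn, a rotation vector about the world's x, y, z in rad. In form: [[gripper, tx, ty, tz, wx, wy, wz], ...]. A call has 1 to 5 rows; each row is the pose to reach, as a shift and turn from the pose commanded when the call began; what a row does not reach only later rows make up. A row lasts 1/12 s, in which the tool goes at most 41.7 mm and 7.16 degrees, less where a joint would pass 70% of its speed; a pose out of reach is approached as far as the arm can. A call with a gripper value outside its range is refused whole. The fingers move at their own pace and stop on an object; the grip force is fixed at half the most. Time passes only in rows, so rows that repeat a pose let the fingers close. It gives the time, the measured TCP pose, the force and the opening at its end, in the units of the state.
- readout.read_state(): the state, without advancing time (a new reading comes with each control period).
- optics.get_image(name): name is "scene" or "top" or "wrist"; returns a dict with "frame" (400x640x3 uint8, blue, green, red), "fx", "fy", "cx", "cy" (pixels), "rvec" (rotation vector, rad) and "tvec" (3), from world to camera coordinates, as OpenCV has them. Camera axes: x right, y down, z forward; pixel columns grow to the right and rows downward; lengths in mm; the calibration is good to about 2 mm. A picture is of the moment at which its call begins. There is no depth.
- workorder.job_done(): hands the job in, once; it reports no verdict.
Trained networks look in a picture, given as the dict that the camera call returned (one of the last four; its "shot" number tells which), for a name from the list of things; names that differ only in an ending like _2 or _b are one class to them, and where a whole thing is asked for, a point or a joint stands for the part that bears it (a point fixed in the world has none). Each returns a list of dicts, best first, with "conf" (0 to 1); they miss things now and then, are a little off and sometimes report something else, mostly with a low value. They report only what shows in the picture. A call takes as long as a camera call.
- nets.silhouettes(name, picture): "region" (400x640 bool, what is visible of it) and "extent" ([left, top, right, bottom] in pixels, round what is visible of it).
- nets.tip_of(name, picture): "uv" ([column, row] in pixels: a listed point, or the origin of a listed thing).
The state is a dict: "clock": time; "joints": joint angles; "joint_vel": joint speeds; "joint_efforts": joint torques, N m; "position": TCP position; "ee_rot": TCP orientation; "contact_force": force on the tool from outside, world axes, zero at the start; "wrist_torque": the same for the moment, N m; "gripper_width": finger opening in mm.
Only numpy, scipy, OpenCV 4.12 (cv2) and the standard library are available. Lean on these libraries where they do the work, as an engineer would, in place of code of your own. Each camera call takes 0.05 s, during which the arm holds its last target.

## Working session

There is one attempt and no reset: what is moved stays moved. The work goes in short steps, Python scripts to look and compute and a tool call to move; the robot and the scene stay as the last step left them, time stands still between calls to the robot, and variables do not carry over. Pictures are saved under pics/ and viewed, and the job is handed in when it is done.

Besides the shell and the picture viewer there is one more tool, called after "Emit:" as name(argument=value, ...), one argument or row to a line, values as JSON. move_arm: Moves the arm, as the interface text tells. Its arguments: {"type":"object","properties":{"steps":{"type":"array","items":{"type":"array","items":{"type":"number"}}}},"required":["steps"]}

```bash
mkdir -p pics; cat > h.py <<'E'
import numpy as np, cv2
from bench import readout, optics, workorder, nets
def P(d):
    R=cv2.Rodrigues(np.array(d["rvec"],float))[0]; t=np.array(d["tvec"],float).reshape(3); return R,t
def ray(d,uv):
    R,t=P(d); c=-R.T@t
    v=R.T@np.array([(uv[0]-d["cx"])/d["fx"],(uv[1]-d["cy"])/d["fy"],1.]); return c,v/np.linalg.norm(v)
def onz(d,uv,z):
    c,v=ray(d,uv); return c+v*(z-c[2])/v[2]
def tri(obs):
    A=np.zeros((3,3));b=np.zeros(3)
    for d,uv in obs:
        c,v=ray(d,uv);M=np.eye(3)-np.outer(v,v);A+=M;b+=M@c
    p=np.linalg.solve(A,b)
    return p,[float(np.linalg.norm((np.eye(3)-np.outer(ray(d,u)[1],ray(d,u)[1]))@(p-ray(d,u)[0]))) for d,u in obs]
def proj(d,p):
    R,t=P(d);q=R@np.array(p,float)+t;return np.array([d["fx"]*q[0]/q[2]+d["cx"],d["fy"]*q[1]/q[2]+d["cy"]])
E
python3 - <<'E'
from h import *
s=readout.read_state();print(s)
for n in("scene","top"):
    d=optics.get_image(n);cv2.imwrite(f"pics/{n}0.png",d["frame"]);print(n,d["fx"],(-P(d)[0].T@P(d)[1]).round())
    for k in("pivot","ring_centre","ring_top","round_bar","square_bar","saw_bed","bottle","spanner"):
        r=nets.tip_of(k,d);print(k,[(np.round(x["uv"],1).tolist(),round(x["conf"],2)) for x in r[:2]],[onz(d,r[0]["uv"],{"pivot":44,"ring_centre":101,"ring_top":125,"saw_bed":0}.get(k,6)).round(1)] if r else "")
E
```

```text
{'clock': 0.0, 'joints': array([-1.05539902e+00,  3.85569757e-01,  6.63840065e-03, -4.96495981e-04,
       -1.19403577e+00, -2.58624032e-01]), 'joint_vel': array([ 0.00121596, -0.00034974,  0.00195255,  0.00054422, -0.00142265,
        0.00030461]), 'joint_efforts': array([ 2.01198541e-04, -3.92284262e+01,  1.88404620e+01,  4.18644503e+00,
       -4.55555783e-03, -9.56405387e-06]), 'position': array([ 158.58834063, -603.87175754,  201.81899938]), 'ee_rot': array([-1.27943316e-01,  9.91780861e-01,  1.09220877e-03, -1.95981004e-04]), 'contact_force': array([0.47348039, 0.33040036, 0.64068319]), 'wrist_torque': array([-0.03177971,  0.05831218, -0.00861073]), 'gripper_width': 85.01675397715063}
scene 394.02140669662697 [1258.  -88.  543.]
pivot [([349.2, 218.9], 0.72)] [array([591.9,  72.8,  44. ])]
ring_centre [([354.0, 219.3], 0.72), ([282.6, 198.7], 0.71)] [array([670.9,  63.1, 101. ])]
ring_top [([291.2, 193.2], 0.74)] [array([594.3, -47.4, 125. ])]
round_bar [([326.6, 278.3], 0.96)] [array([720.4,   0.8,   6. ])]
square_bar [([318.2, 199.1], 0.96)] [array([445.5,  27.6,   6. ])]
saw_bed [([353.5, 234.5], 0.7)] [array([591.9,  83.4,   0. ])]
bottle [([243.1, 293.2], 0.67)] [array([ 730.9, -156.4,    6. ])]
spanner [([393.4, 245.3], 0.87)] [array([650. , 155.5,   6. ])]
top 414.13312806629233 [488. -16. 778.]
pivot [([276.6, 199.4], 0.7)] [array([594. ,  69.5,  44. ])]
ring_centre [([358.1, 210.7], 0.87)] [array([565.8, -71.4, 101. ])]
ring_top [([346.2, 201.3], 0.67)] [array([578.2, -50.9, 125. ])]
round_bar [([316.8, 139.5], 0.94), ([241.7, 165.2], 0.52)] [array([715.3,  -2.7,   6. ])]
square_bar [([301.1, 283.2], 0.59)] [array([444.3,  27.8,   6. ])]
saw_bed [([278.8, 201.4], 0.96)] [array([596.5,  70.4,   0. ])]
bottle [([398.0, 134.0], 0.6)] [array([ 724.3, -159. ,    6. ])]
spanner [([239.1, 167.6], 0.91), ([301.5, 284.0], 0.62)] [array([661.6, 146.2,   6. ])]
```

View pics/scene0.png

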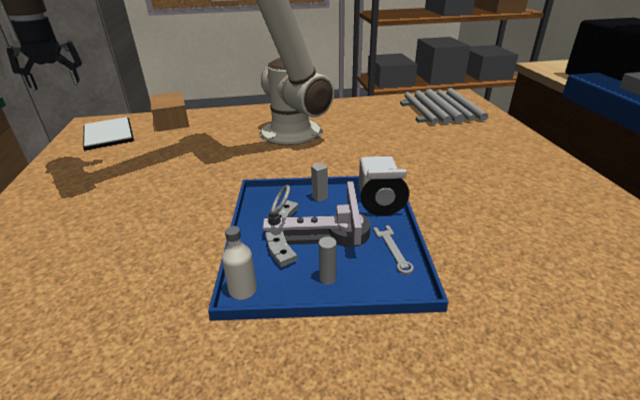

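View pics/top0.png

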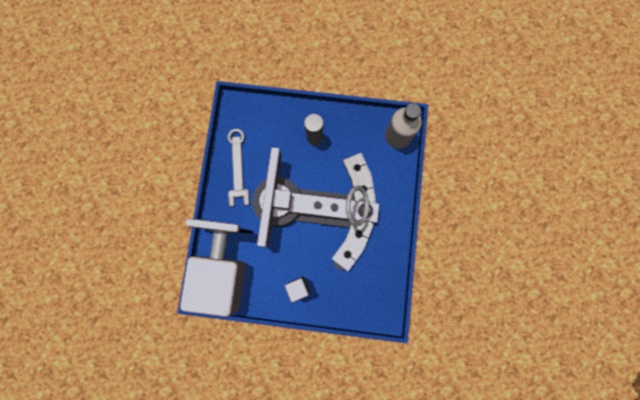

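The scene and top views agree. The arm's nose points to world −y, and the round bar (about (717,−1)) is on the world +x side, which is bed −y, so the target joint angle is −0.2618. Next I'll fit the bed pose.

```bash
python3 - <<'E'
from h import *
from scipy.optimize import least_squares
ds=[];obs=[]
for n in("top","scene"):
    d=optics.get_image(n);f=d["frame"].astype(int)
    m=((f[...,0]>f[...,2]+35)&(f[...,0]>60)).astype(np.uint8)
    m[:, 520:]=0; m[:80]=0
    nn,l,st,_=cv2.connectedComponentsWithStats(m);m=(l==1+np.argmax(st[1:,4])).astype(np.uint8)
    c=np.concatenate(cv2.findContours(m,0,2)[0]);hull=cv2.convexHull(c)
    ap=cv2.approxPolyDP(hull,6,True).reshape(-1,2);print(n,ap.tolist())
    ds.append(d);obs.append(hull.reshape(-1,2).astype(float))
def box(p):
    c,s=np.cos(p[2]),np.sin(p[2]);out=[]
    for x in(-260,150):
        for y in(-220,220):
            for z in(0,26): out.append([p[0]+c*x-s*y,p[1]+s*x+c*y,z])
    return out
def res(p):
    r=[]
    for d,h in zip(ds,obs):
        q=np.array([proj(d,x) for x in box(p)],np.float32);H=cv2.convexHull(q)
        # dense points along observed hull
        n=len(h)
        for i in range(n):
            a,b=h[i],h[(i+1)%n];L=np.linalg.norm(b-a)
            for k in range(int(L//8)+1):
                pt=a+(b-a)*min(1,k*8/max(L,1e-6));r.append(cv2.pointPolygonTest(H,(float(pt[0]),float(pt[1])),True))
    return np.array(r)
s=least_squares(res,[595,70,1.40],loss="soft_l1",diff_step=1e-4);print(s.x,np.abs(s.fun).mean(), np.degrees(s.x[2]))
p=s.x;np.save("bed.npy",p);c,sn=np.cos(p[2]),np.sin(p[2])
W=lambda x,y,z:[p[0]+c*x-sn*y,p[1]+sn*x+c*y,z]
pts={"pivot":W(0,0,44),"rc":W(-143,0,101),"rt":W(-126,0,125),"pin":W(-160,0,76)}
for a in(-.5236,-.2618,.2618,.5236): pts["h%.2f"%a]=W(-160*np.cos(a),160*np.sin(a),30)
for k,v in pts.items(): print(k,np.round(v,1),[proj(d,v).round(1).tolist() for d in ds])
for d,n in zip(ds,("top","scene")):
    im=cv2.resize(d["frame"],None,fx=3,fy=3,interpolation=2)
    for v in list(pts.values())+box(p):
        cv2.circle(im,tuple(int(t) for t in proj(d,v)*3+1),2,(0,255,0),-1)
    u=proj(d,W(-80,0,40))*3; x0,y0=max(0,int(u[0])-350),max(0,int(u[1])-280)
    cv2.imwrite(f"pics/{n}1.png",im[y0:y0+560,x0:x0+700])
E
```

```text
top [[223, 89], [427, 105], [406, 342], [178, 312]]
scene [[447, 300], [445, 310], [227, 319], [210, 319], [242, 182], [358, 176], [407, 201]]
[592.18288055  71.19220962   1.44376159] 2.030921698028393 82.72144551306812
pivot [592.2  71.2  44. ] [[275.6, 200.4], [348.5, 219.1]]
rc [574.1 -70.7 101. ] [[357.5, 205.7], [279.7, 199.0]]
rt [576.2 -53.8 125. ] [[348.0, 202.5], [287.2, 188.8]]
pin [571.9 -87.5  76. ] [[366.3, 208.7], [272.4, 209.3]]
h-0.52 [654.  -76.4  30. ] [[356.7, 167.5], [282.4, 250.9]]
h-0.26 [613.7 -87.4  30. ] [[363.2, 189.0], [275.6, 238.9]]
h0.26 [531.5 -76.9  30. ] [[358.4, 234.1], [277.9, 215.6]]
h0.52 [495.3 -56.1  30. ] [[347.2, 254.6], [285.7, 205.7]]
```

View pics/top1.png

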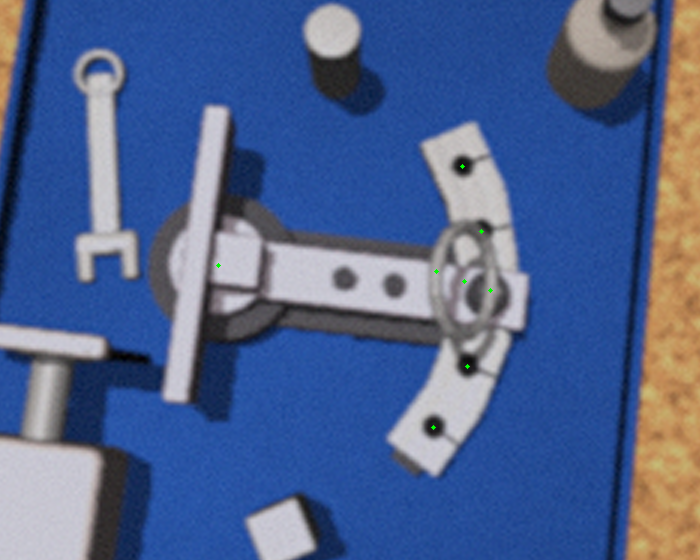

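View pics/scene1.png

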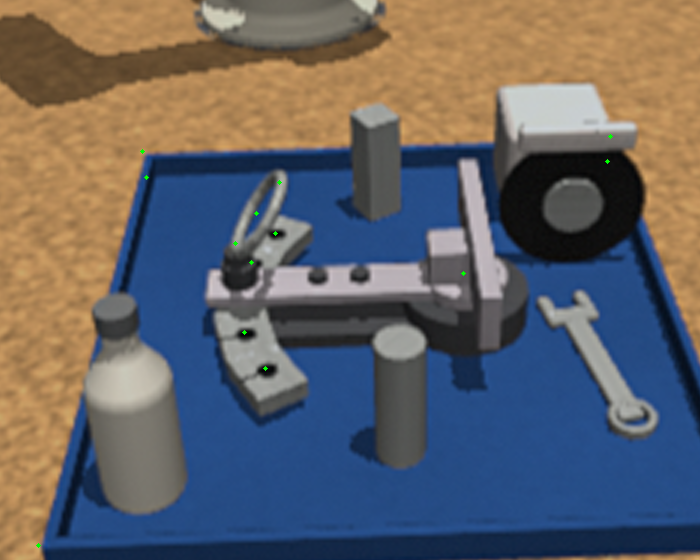

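The fitted bed pose puts the holes, ring and pivot right on top of their pictures in both views. Next I'll work out the tool pose.

```bash
cat >> h.py <<'E'
from scipy.spatial.transform import Rotation as Ro
bed=np.load("bed.npy")
def W(x,y,z):
    c,s=np.cos(bed[2]),np.sin(bed[2]);return np.array([bed[0]+c*x-s*y,bed[1]+s*x+c*y,z])
def target(tilt,arm=0.,xsign=1,jawvert=True):
    # arm: swing angle; ring yaw
    yaw=bed[2]-arm   # direction toward pivot rotated
    h=np.array([np.cos(yaw),np.sin(yaw),0]);z=h*np.cos(tilt)-np.array([0,0,1])*np.sin(tilt)
    side=np.cross(z,[0,0,1]);side/=np.linalg.norm(side);side*=xsign
    if jawvert: x=side;y=np.cross(z,x)
    else: y=side;x=np.cross(y,z)
    return Ro.from_matrix(np.stack([x,y,z],1)),z
E
python3 - <<'E'
from h import *
s=readout.read_state();R0=Ro.from_quat(s["ee_rot"]);p=s["position"]
print(R0.as_matrix().round(2))
for jv in(True,False):
  for sg in(1,-1):
    R,z=target(np.radians(45),0,sg,jv);rv=(R*R0.inv()).as_rotvec();print(jv,sg,rv.round(3),np.linalg.norm(rv).round(2),"pre",(W(-143,0,101)-70*z-p).round(1))
E
```

```text
[[-0.97 -0.25  0.  ]
 [-0.25  0.97 -0.  ]
 [-0.   -0.   -1.  ]]
True 1 [ 0.07  -1.081  2.568] 2.79 pre [409.  484.7 -52.4]
True -1 [ 0.788  0.051 -0.364] 0.87 pre [409.  484.7 -52.4]
False 1 [ 0.606  0.69  -1.839] 2.06 pre [409.  484.7 -52.4]
False -1 [ 0.625 -0.548  1.122] 1.4 pre [409.  484.7 -52.4]
```

Emit:
move_arm(
  steps=[
    [-1,30,32,12,0.08,0.005,-0.036],
    [-1,60,64,24,0.16,0.01,-0.073],
    [-1,90,96,36,0.24,0.015,-0.11],
    [-1,120,128,48,0.32,0.02,-0.146],
    [-1,150,160,60,0.394,0.025,-0.182],
  ],
)

```text
clock: 1.42
position: [297.5, -456.7, 258.7]
ee_rot: [-0.035, 0.98, 0.197, 0.013]
contact_force: [-0.6, -0.3, -0.8]
gripper_width: 25.6
```

Emit:
move_arm(
  steps=[
    [-1,30,32,0,0.08,0.005,-0.036],
    [-1,60,64,0,0.16,0.01,-0.073],
    [-1,90,96,0,0.24,0.015,-0.11],
    [-1,120,128,0,0.32,0.02,-0.146],
    [-1,150,160,0,0.394,0.025,-0.182],
  ],
)

```text
clock: 1.83
position: [440.2, -304.7, 258.0]
ee_rot: [0.06, 0.921, 0.383, 0.025]
contact_force: [1.3, -0.3, -1.0]
gripper_width: -0.3
```

```bash
cat >> h.py <<'E'
def delta(tilt,along,arm=0.,dz=0.,side=0.):
    # TCP at ring centre + along*z + dz up ; from measured pose
    s=readout.read_state();R0=Ro.from_quat(s["ee_rot"]);p=s["position"]
    R,z=target(tilt,arm,-1,True)
    g=W(-143*np.cos(arm),143*np.sin(arm),101)+along*z+[0,0,dz]
    print("clk",round(s["clock"],2),"pos",p.round(1),"goal",g.round(1),"d",(g-p).round(1),"rv",(R*R0.inv()).as_rotvec().round(3),"z",z.round(3),"F",s["contact_force"].round(1),"tool z",R0.as_matrix()[:,2].round(3))
E
python3 - <<'E'
from h import *
print(readout.read_state()["joints"].round(2))
delta(np.radians(45),-90)
E
```

```text
[-0.73  0.49  0.3  -0.65 -1.84 -1.  ]
clk 1.83 pos [ 440.2 -304.7  258. ] goal [ 566.  -133.8  164.6] d [125.8 170.9 -93.4] rv [-0.003  0.001  0.002] z [ 0.09   0.701 -0.707] F [ 1.3 -0.3 -1. ] tool z [ 0.092  0.703 -0.705]
```

Emit:
move_arm(
  steps=[
    [-1,25,32,-12,0,0,0],
    [-1,50,64,-25,0,0,0],
    [-1,75,96,-50,0,0,0],
    [-1,95,125,-75,0,0,0],
    [-1,107,151,-98,0,0,0],
  ],
)

```text
clock: 2.25
position: [545.9, -156.7, 162.0]
ee_rot: [0.058, 0.922, 0.381, 0.026]
contact_force: [1.1, -0.2, -0.2]
gripper_width: -0.3
```

Emit:
move_arm(
  steps=[
    [-1,0,0,0,0,0,0],
    [-1,0,0,0,0,0,0],
    [-1,0,0,0,0,0,0],
  ],
)

```text
clock: 2.5
position: [544.3, -158.1, 162.6]
ee_rot: [0.058, 0.922, 0.381, 0.025]
contact_force: [-0.3, 0.4, -0.4]
gripper_width: -0.1
```

```bash
python3 - <<'E'
from h import *
print(readout.read_state()["joints"].round(2))
delta(np.radians(45),-90)
for n in("top","scene","wrist"):
    d=optics.get_image(n);im=d["frame"].copy()
    if n=="wrist": cv2.imwrite("pics/w2.png",im);dw=d
    else:
        im=cv2.resize(im,None,fx=3,fy=3,interpolation=2);u=proj(d,W(-143,0,101))*3;x0,y0=max(0,int(u[0])-350),max(0,int(u[1])-280)
        cv2.imwrite(f"pics/{n}2.png",im[y0:y0+560,x0:x0+700])
    print(n,[ [np.round(x["uv"],1).tolist() for x in nets.tip_of(k,d)[:1]]+[proj(d,q).round(1).tolist()] for k,q in(("ring_centre",W(-143,0,101)),("ring_top",W(-126,0,125)))])
E
```

```text
[-0.46  0.52  0.14 -0.73 -1.52 -1.07]
clk 2.5 pos [ 544.3 -158.1  162.6] goal [ 566.  -133.8  164.6] d [21.7 24.3  2.1] rv [ 0.002  0.001 -0.   ] z [ 0.09   0.701 -0.707] F [-0.3  0.4 -0.4] tool z [ 0.09   0.7   -0.708]
top [[[359.4, 209.3], [357.5, 205.7]], [[347.4, 201.3], [348.0, 202.5]]]
scene [[[279.5, 200.4], [279.7, 199.0]], [[289.3, 190.0], [287.2, 188.8]]]
wrist [[[342.3, 203.3]], [[373.7, 206.0], [375.2, 205.1]]]
```

View pics/w2.png

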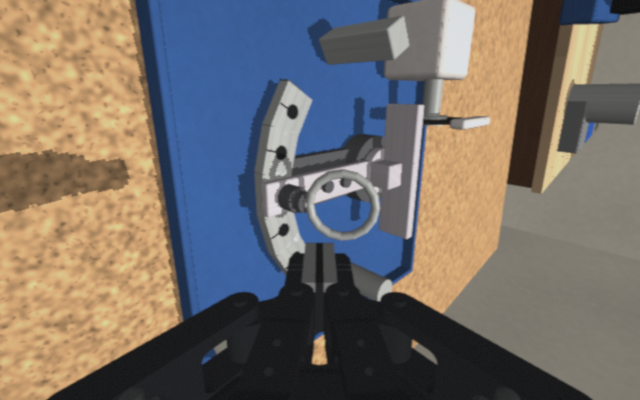

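View pics/scene2.png

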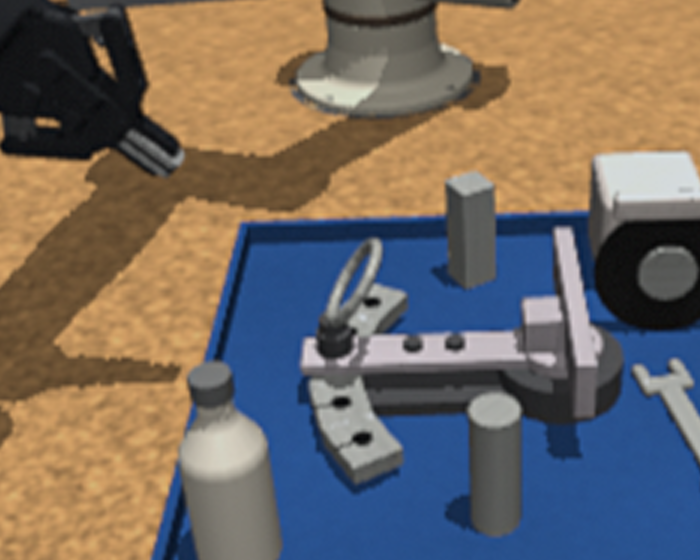

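```bash
python3 - <<'E'
from h import *
d=optics.get_image("wrist");u=[ (k,proj(d,q).round(1).tolist()) for k,q in(("rc",W(-143,0,101)),("rt",W(-126,0,125)),("pin",W(-160,0,76)))]
s=readout.read_state();z=Ro.from_quat(s["ee_rot"]).as_matrix()[:,2]
print(u,"tcp",proj(d,s["position"]).round(1),"tcp+90",proj(d,s["position"]+90*z).round(1))
E
```

```text
[('rc', [342.2, 203.8]), ('rt', [375.1, 205.6]), ('pin', [309.5, 201.8])] tcp [319.7 234.4] tcp+90 [319.5 189.8]
```

Emit:
move_arm(
  steps=[
    [-1,11,12,1,0,0,0],
    [-1,21.7,24.3,2,0,0,0],
    [-1,21.7,24.3,2,0,0,0],
    [-1,21.7,24.3,2,0,0,0],
  ],
)

```text
clock: 3.33
position: [566.6, -132.1, 164.5]
ee_rot: [0.058, 0.922, 0.382, 0.025]
contact_force: [0.4, -0.3, 0.3]
gripper_width: -0.1
```

```bash
python3 - <<'E'
from h import *
delta(np.radians(45),-90);delta(np.radians(45),20)
E
```

```text
clk 3.33 pos [ 566.6 -132.1  164.5] goal [ 566.  -133.8  164.6] d [-0.6 -1.7  0.1] rv [ 0.001  0.001 -0.002] z [ 0.09   0.701 -0.707] F [ 0.4 -0.3  0.3] tool z [ 0.089  0.701 -0.707]
clk 3.33 pos [ 566.6 -132.1  164.5] goal [575.9 -56.6  86.9] d [  9.2  75.5 -77.7] rv [ 0.001  0.001 -0.002] z [ 0.09   0.701 -0.707] F [ 0.4 -0.3  0.3] tool z [ 0.089  0.701 -0.707]
```

Emit:
move_arm(
  steps=[
    [-1,1.2,10,-11,0,0,0],
    [-1,2.4,20,-22,0,0,0],
    [-1,3.6,30,-33,0,0,0],
    [-1,4.8,40,-43,0,0,0],
    [-1,6,49,-52,0,0,0],
  ],
)

```text
clock: 3.75
position: [571.8, -83.7, 111.7]
ee_rot: [0.059, 0.922, 0.382, 0.025]
contact_force: [-0.0, -1.4, -0.1]
gripper_width: -0.2
```

```bash
python3 - <<'E'
from h import *
delta(np.radians(45),20)
d=optics.get_image("wrist");cv2.imwrite("pics/w3.png",d["frame"])
E
```

```text
clk 3.75 pos [571.8 -83.7 111.7] goal [575.9 -56.6  86.9] d [  4.   27.1 -24.8] rv [0. 0. 0.] z [ 0.09   0.701 -0.707] F [-0.  -1.4 -0.1] tool z [ 0.09   0.701 -0.707]
```

View pics/w3.png

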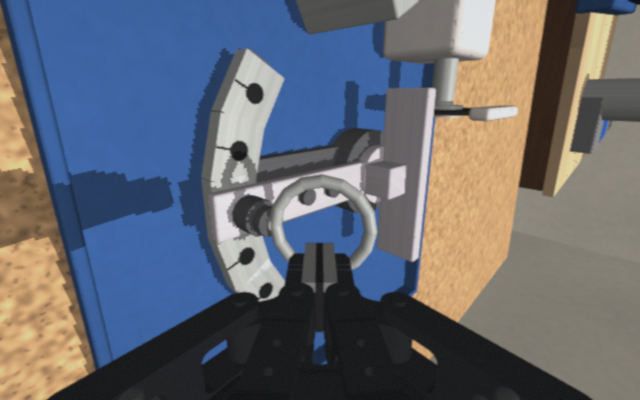

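The fingertips at about (320,243) are entering the ring opening, which is centred near (323,225), without touching it. I'll go on inserting.

Emit:
move_arm(
  steps=[
    [-1,1.2,8,-7,0,0,0],
    [-1,2.4,15,-14,0,0,0],
    [-1,3.4,21,-20,0,0,0],
    [-1,4,27,-25,0,0,0],
    [-1,4,27,-25,0,0,0],
  ],
)

```text
clock: 4.22
position: [575.4, -56.1, 86.4]
ee_rot: [0.059, 0.922, 0.382, 0.024]
contact_force: [0.5, -0.4, -0.3]
gripper_width: 0.1
```

```bash
python3 - <<'E'
from h import *
delta(np.radians(45),20)
for n in("wrist","scene"):
    d=optics.get_image(n);im=d["frame"]
    if n=="scene":
        u=proj(d,W(-143,0,101)).astype(int);im=cv2.resize(im[u[1]-50:u[1]+60,u[0]-70:u[0]+70],None,fx=5,fy=5,interpolation=2)
    cv2.imwrite(f"pics/{n}4.png",im)
E
```

```text
clk 4.22 pos [575.4 -56.1  86.4] goal [575.9 -56.6  86.9] d [ 0.5 -0.5  0.5] rv [-0.001 -0.001 -0.   ] z [ 0.09   0.701 -0.707] F [ 0.5 -0.4 -0.3] tool z [ 0.089  0.702 -0.707]
```

View pics/wrist4.png

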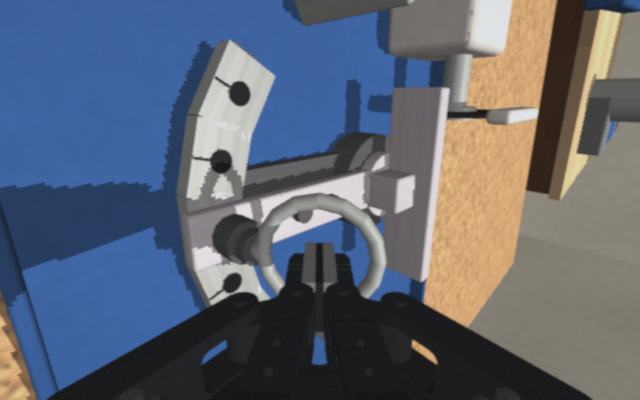

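View pics/scene4.png

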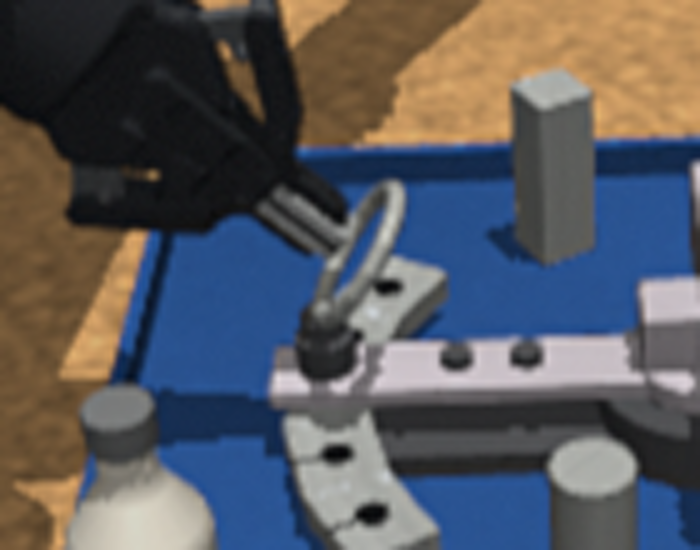

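```bash
python3 - <<'E'
from h import *
s=readout.read_state();z=Ro.from_quat(s["ee_rot"]).as_matrix()[:,2]
for n in("scene","top"):
    d=optics.get_image(n);u=proj(d,W(-143,0,101)).astype(int);o=u-[70,50]
    for k,q in(("tcp",s["position"]),("t-20",s["position"]-20*z),("rc",W(-143,0,101)),("rt",W(-126,0,125))): print(n,k,((proj(d,q)-o)*5).round())
    cv2.imwrite(f"pics/{n}5.png",cv2.resize(d["frame"][o[1]:o[1]+110,o[0]:o[0]+140],None,fx=5,fy=5,interpolation=2))
E
```

```text
scene tcp [388. 277.]
scene t-20 [351. 249.]
scene rc [353. 250.]
scene rt [391. 199.]
top tcp [310. 253.]
top t-20 [355. 253.]
top rc [353. 253.]
top rt [305. 238.]
```

View pics/top5.png

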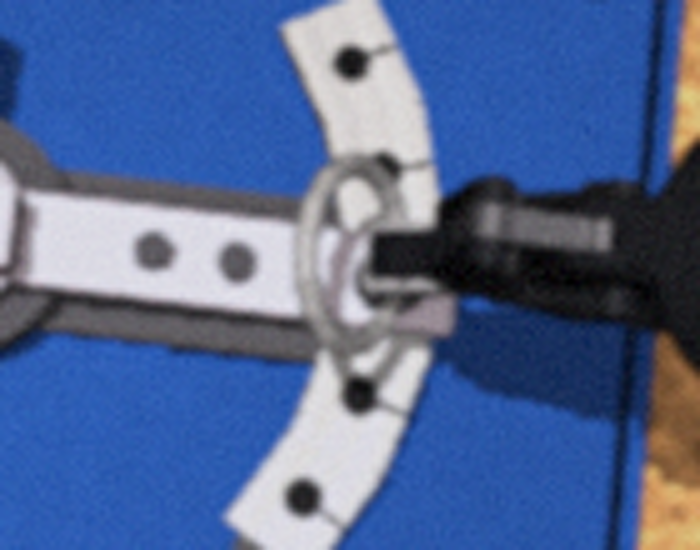

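The top and scene views put the real fingertip about 20 mm behind the nominal TCP, so it is only just in the ring plane. I'll insert about 24 mm more along the same axis.

Emit:
move_arm(
  steps=[
    [-1,0.5,4,-4,0,0,0],
    [-1,1.0,8,-8,0,0,0],
    [-1,1.6,12,-12.5,0,0,0],
    [-1,2.2,16.5,-17,0,0,0],
    [-1,2.2,16.5,-17,0,0,0],
  ],
)

```text
clock: 4.83
position: [577.5, -39.7, 69.2]
ee_rot: [0.059, 0.922, 0.382, 0.024]
contact_force: [-0.4, 0.2, 0.4]
gripper_width: 0.2
```

```bash
cat >> h.py <<'E'
def snap(tag,names=("scene","top","wrist"),arm=0.):
    for n in names:
        d=optics.get_image(n);im=d["frame"]
        if n!="wrist":
            o=proj(d,W(-143,0,101)).astype(int)-[70,50]
            im=cv2.resize(im[o[1]:o[1]+110,o[0]:o[0]+140],None,fx=5,fy=5,interpolation=2)
        cv2.imwrite(f"pics/{n}{tag}.png",im)
E
python3 - <<'E'
from h import *
delta(np.radians(45),44);snap("6")
E
```

```text
clk 4.83 pos [577.5 -39.7  69.2] goal [578.  -39.8  69.9] d [ 0.6 -0.1  0.7] rv [-0.001 -0.001  0.   ] z [ 0.09   0.701 -0.707] F [-0.4  0.2  0.4] tool z [ 0.089  0.702 -0.707]
```

View pics/scene6.png

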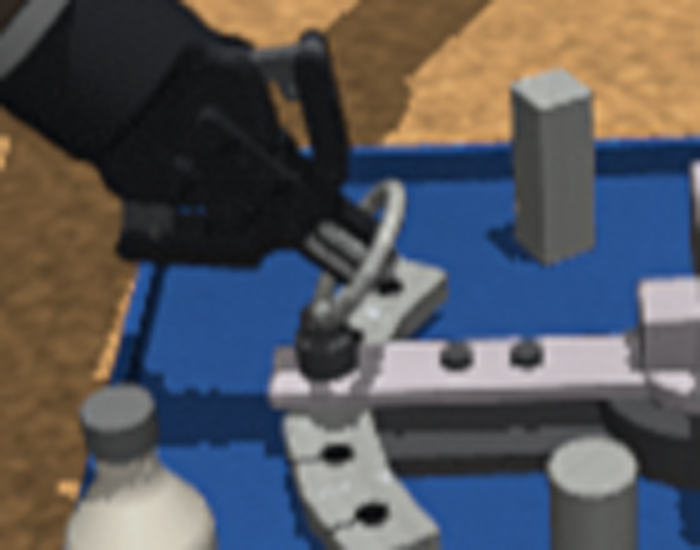

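View pics/top6.png

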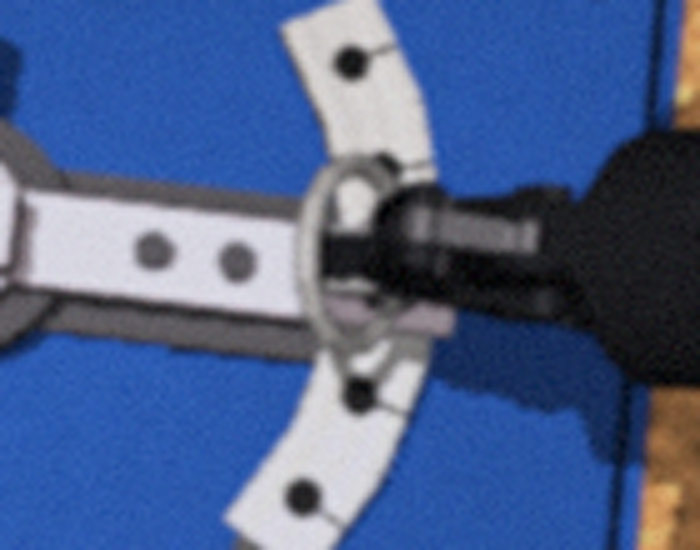

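View pics/wrist6.png

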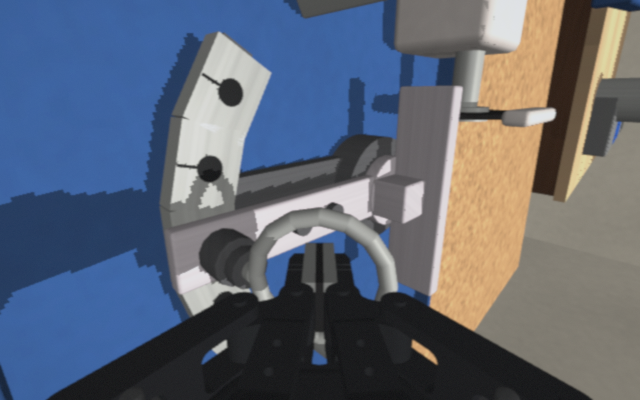

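The fingers are through the ring with no contact. I'll lift straight up slowly and watch the force.

Emit:
move_arm(
  steps=[
    [-1,0.4,0,2.5,0,0,0],
    [-1,0.4,0,5,0,0,0],
    [-1,0.4,0,7.5,0,0,0],
    [-1,0.4,0,9,0,0,0],
    [-1,0.4,0,9,0,0,0],
  ],
)

```text
clock: 5.4
position: [578.8, -41.2, 80.1]
ee_rot: [0.058, 0.922, 0.382, 0.025]
contact_force: [-0.2, 0.4, 0.6]
gripper_width: -0.5
```

Emit:
move_arm(
  steps=[
    [-1,0,0,1.5,0,0,0],
    [-1,0,0,3,0,0,0],
    [-1,0,0,4,0,0,0],
    [-1,0,0,4,0,0,0],
  ],
)

```text
clock: 5.73
position: [578.7, -41.0, 83.7]
ee_rot: [0.059, 0.922, 0.382, 0.025]
contact_force: [0.5, -0.0, -0.6]
gripper_width: 0.2
```

Emit:
move_arm(
  steps=[
    [-1,0,0,1,0,0,0],
    [-1,0,0,2,0,0,0],
    [-1,0,0,3,0,0,0],
    [-1,0,0,3,0,0,0],
  ],
)

```text
clock: 6.07
position: [578.6, -41.0, 86.6]
ee_rot: [0.059, 0.922, 0.382, 0.025]
contact_force: [-0.6, -0.4, -0.6]
gripper_width: -0.2
```

Emit:
move_arm(
  steps=[
    [-1,0,0,1,0,0,0],
    [-1,0,0,2,0,0,0],
    [-1,0,0,3,0,0,0],
    [-1,0,0,3,0,0,0],
  ],
)

```text
clock: 6.4
position: [578.5, -41.4, 89.3]
ee_rot: [0.059, 0.922, 0.381, 0.025]
contact_force: [0.9, -1.4, 0.1]
gripper_width: 0.1
```

```bash
python3 - <<'E'
from h import *
delta(np.radians(45),44);snap("7",("scene","wrist"))
E
```

```text
clk 6.4 pos [578.5 -41.4  89.3] goal [578.  -39.8  69.9] d [ -0.5   1.6 -19.4] rv [0.001 0.001 0.001] z [ 0.09   0.701 -0.707] F [ 0.9 -1.4  0.1] tool z [ 0.091  0.7   -0.708]
```

View pics/scene7.png

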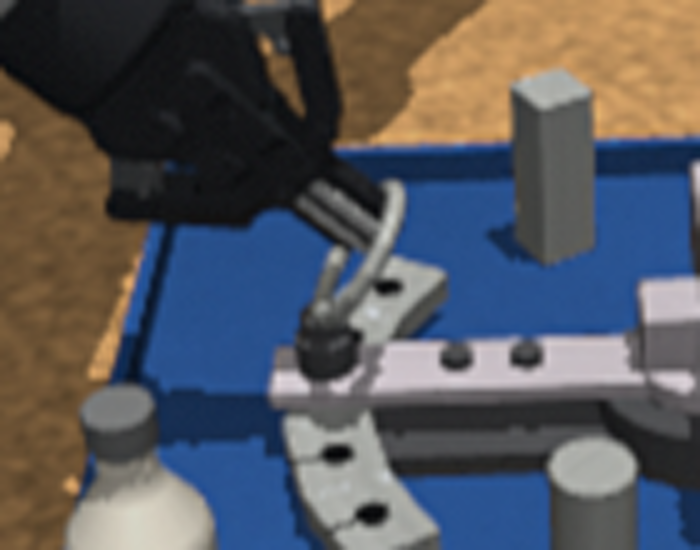

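View pics/wrist7.png

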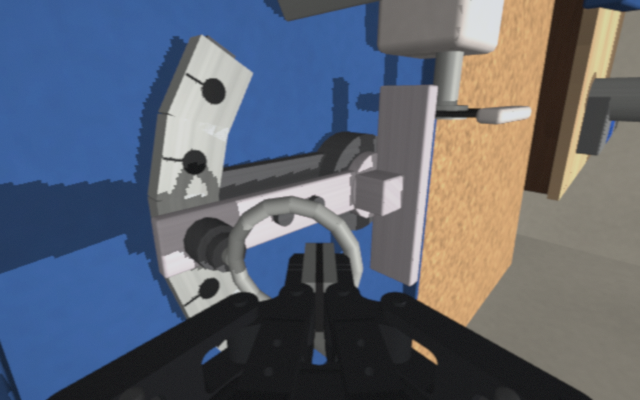

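Contact hasn't started yet and the hook is a little shallow. I'll go 10 mm deeper along the finger axis and then lift.

Emit:
move_arm(
  steps=[
    [-1,0.3,2,-2,0,0,0],
    [-1,0.6,4,-4,0,0,0],
    [-1,0.9,7,-7,0,0,0],
    [-1,0.9,7,-7,0,0,0],
  ],
)

```text
clock: 6.83
position: [579.9, -36.1, 81.4]
ee_rot: [0.059, 0.923, 0.38, 0.026]
contact_force: [-0.0, -6.1, -2.0]
gripper_width: 0.1
```

Emit:
move_arm(
  steps=[
    [-1,0,0,1.5,0,0,0],
    [-1,0,0,3,0,0,0],
    [-1,0,0,5,0,0,0],
    [-1,0,0,7,0,0,0],
    [-1,0,0,7,0,0,0],
  ],
)

```text
clock: 7.25
position: [579.7, -36.2, 88.0]
ee_rot: [0.06, 0.923, 0.38, 0.025]
contact_force: [0.2, -6.1, -4.7]
gripper_width: 0.1
```

```bash
python3 - <<'E'
from h import *
delta(np.radians(45),44);snap("8",("scene",))
E
```

```text
clk 7.25 pos [579.7 -36.2  88. ] goal [578.  -39.8  69.9] d [ -1.7  -3.6 -18.1] rv [0.005 0.001 0.003] z [ 0.09   0.701 -0.707] F [ 0.2 -6.1 -4.7] tool z [ 0.092  0.698 -0.711]
```

View pics/scene8.png

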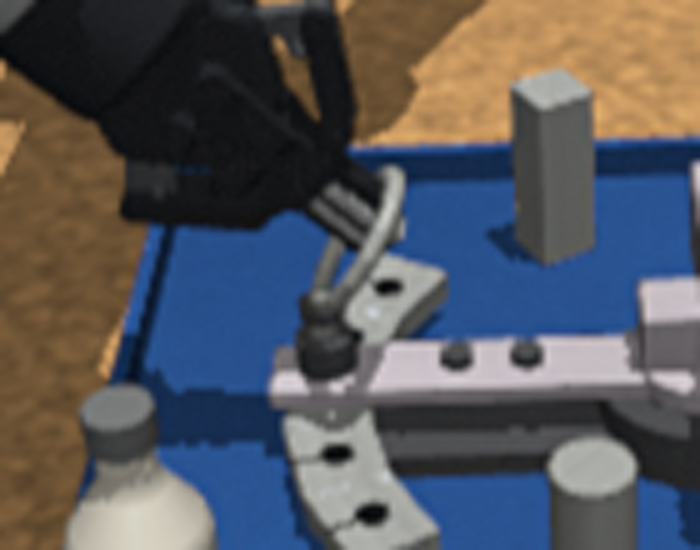

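The pin is rising: the ring top moved from row 182 to 170 in the crop, about 5–6 mm. I'll lift further.

Emit:
move_arm(
  steps=[
    [-1,0,0,2,0,0,0],
    [-1,0,0,4,0,0,0],
    [-1,0,0,6,0,0,0],
    [-1,0,0,6,0,0,0],
  ],
)

```text
clock: 7.63
position: [579.5, -36.2, 93.7]
ee_rot: [0.06, 0.923, 0.38, 0.025]
contact_force: [-0.1, -6.7, -6.6]
gripper_width: -0.0
```

Emit:
move_arm(
  steps=[
    [-1,0,0,1.5,0,0,0],
    [-1,0,0,3,0,0,0],
    [-1,0,0,4,0,0,0],
    [-1,0,0,4,0,0,0],
  ],
)

```text
clock: 7.97
position: [579.4, -36.2, 97.4]
ee_rot: [0.06, 0.923, 0.38, 0.025]
contact_force: [0.4, -6.0, -6.9]
gripper_width: -0.4
```

```bash
python3 - <<'E'
from h import *
delta(np.radians(45),44);snap("9",("scene","wrist"))
E
```

```text
clk 7.97 pos [579.4 -36.2  97.4] goal [578.  -39.8  69.9] d [ -1.4  -3.6 -27.5] rv [ 0.005 -0.     0.003] z [ 0.09   0.701 -0.707] F [ 0.4 -6.  -6.9] tool z [ 0.091  0.698 -0.711]
```

View pics/scene9.png

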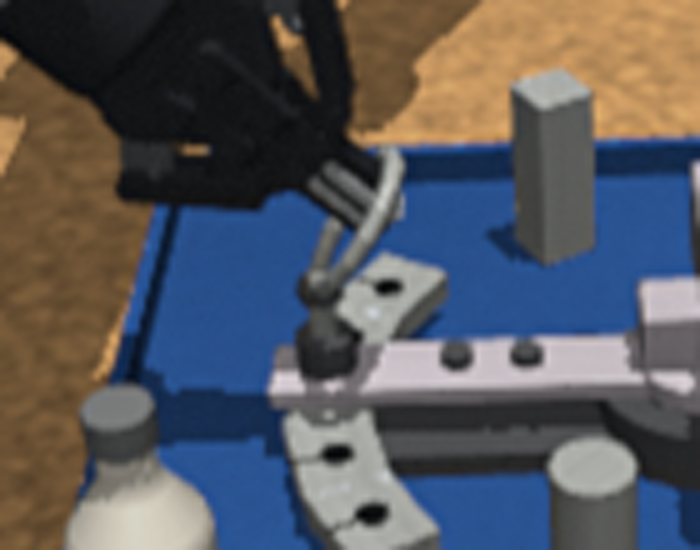

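View pics/wrist9.png

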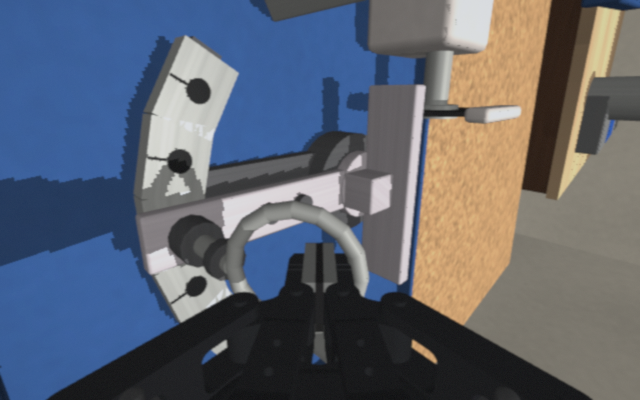

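```bash
python3 - <<'E'
from h import *
for n in("scene",):
    d=optics.get_image(n)
    for L in(0,10,15,20): 
        o=proj(d,W(-143,0,101)).astype(int)-[70,50]
        print(L,*[((proj(d,W(x,0,z+L))-o)*5).round() for x,z in((-126,125),(-143,101),(-160,76))])
    for k in("ring_top","ring_centre"): print(k,[((np.array(r["uv"])-o)*5).round() for r in nets.tip_of(k,d)[:1]])
E
```

```text
0 [391. 199.] [353. 250.] [317. 301.]
10 [389. 178.] [351. 230.] [315. 282.]
15 [388. 167.] [351. 219.] [314. 272.]
20 [388. 156.] [350. 209.] [313. 262.]
ring_top [array([381., 167.])]
ring_centre [array([354., 220.])]
```

```bash
python3 - <<'E'
from h import *
p=readout.read_state()["position"];pv=W(0,0,0)
for a in np.radians([0,1.5,3,4.5,6,7.5,9,10.5,12,13.5,15]):
    r=(p-pv)[:2];q=pv[:2]+[np.cos(a)*r[0]-np.sin(a)*r[1],np.sin(a)*r[0]+np.cos(a)*r[1]]
    print(round(a,4),(q-p[:2]).round(2))
E
```

```text
0.0 [0. 0.]
0.0262 [ 2.81 -0.3 ]
0.0524 [ 5.64 -0.53]
0.0785 [ 8.46 -0.68]
0.1047 [11.29 -0.75]
0.1309 [14.12 -0.76]
0.1571 [16.95 -0.69]
0.1833 [19.78 -0.54]
0.2094 [22.6  -0.32]
0.2356 [25.42 -0.03]
0.2618 [28.23  0.33]
```

Emit:
move_arm(
  steps=[
    [-1,0,0,1,0,0,0],
    [-1,0,0,2,0,0,0],
    [-1,0,0,2,0,0,0],
  ],
)

```text
clock: 8.47
position: [579.3, -36.2, 99.2]
ee_rot: [0.06, 0.923, 0.38, 0.025]
contact_force: [0.4, -5.7, -6.9]
gripper_width: -0.0
```

Emit:
move_arm(
  steps=[
    [-1,1.5,-0.15,0,0,0,0.013],
    [-1,4.2,-0.4,0,0,0,0.039],
    [-1,7,-0.6,0,0,0,0.065],
    [-1,9.9,-0.7,0,0,0,0.092],
    [-1,11.3,-0.75,0,0,0,0.105],
  ],
)

```text
clock: 8.88
position: [589.6, -37.0, 98.5]
ee_rot: [0.011, 0.925, 0.381, 0.003]
contact_force: [-2.5, -6.3, -7.5]
gripper_width: 0.1
```

```bash
python3 - <<'E'
from h import *
delta(np.radians(45),44,-.1047);snap("10",("scene","top"))
E
```

```text
clk 8.88 pos [589.6 -37.   98.5] goal [589.7 -40.7  69.9] d [  0.   -3.6 -28.6] rv [ 0.005 -0.003 -0.   ] z [ 0.016  0.707 -0.707] F [-2.5 -6.3 -7.5] tool z [ 0.014  0.704 -0.71 ]
```

View pics/scene10.png

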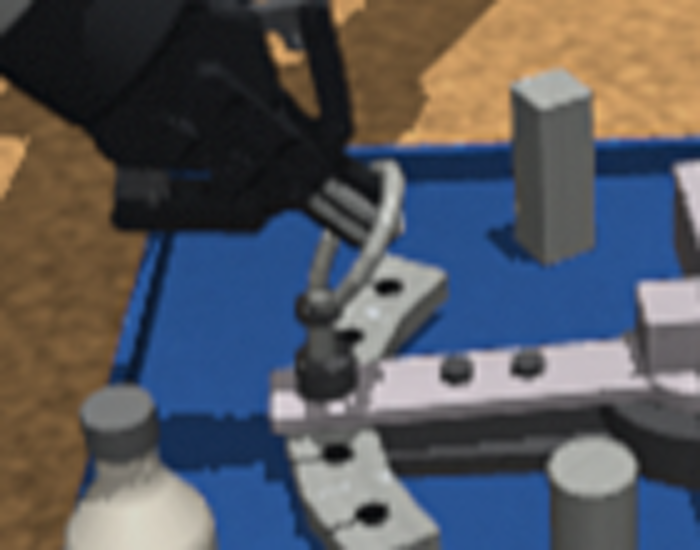

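View pics/top10.png

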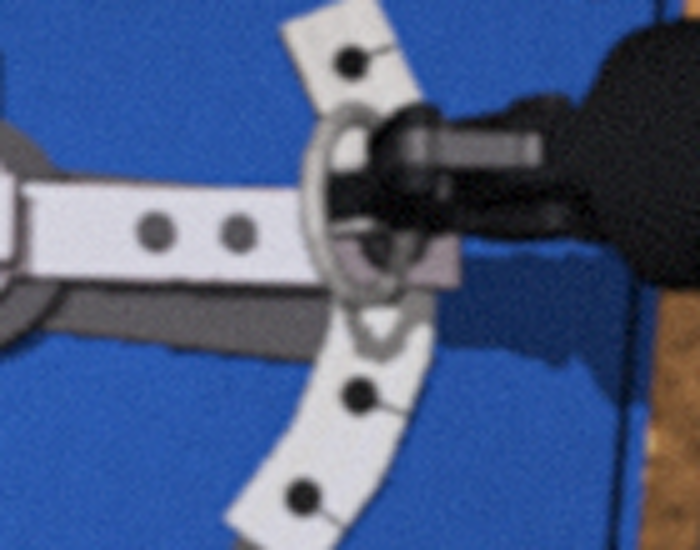

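Emit:
move_arm(
  steps=[
    [-1,3,0,0.4,0,0,0.026],
    [-1,6.5,0.15,0.7,0,0,0.059],
    [-1,10,0.4,0.7,0,0,0.092],
    [-1,13.2,0.7,0.7,0,0,0.122],
    [-1,15.5,0.9,0.7,0,0,0.143],
  ],
)

```text
clock: 9.4
position: [605.5, -36.6, 99.2]
ee_rot: [-0.055, 0.923, 0.38, -0.024]
contact_force: [-1.6, -7.7, -7.1]
gripper_width: -0.1
```

```bash
python3 - <<'E'
from h import *
delta(np.radians(45),44,-.2618);snap("11",("scene","top"))
E
```

```text
clk 9.4 pos [605.5 -36.6  99.2] goal [607.2 -39.7  69.9] d [  1.7  -3.1 -29.3] rv [ 0.005 -0.002  0.014] z [-0.095  0.701 -0.707] F [-1.6 -7.7 -7.1] tool z [-0.086  0.698 -0.711]
```

View pics/scene11.png

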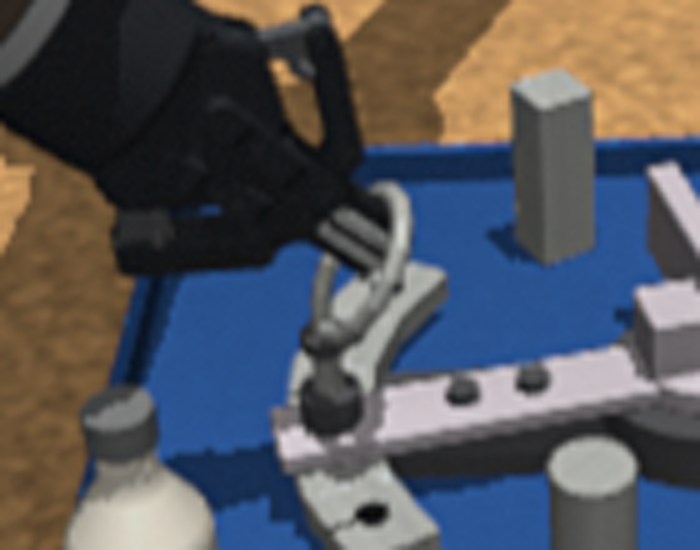

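View pics/top11.png

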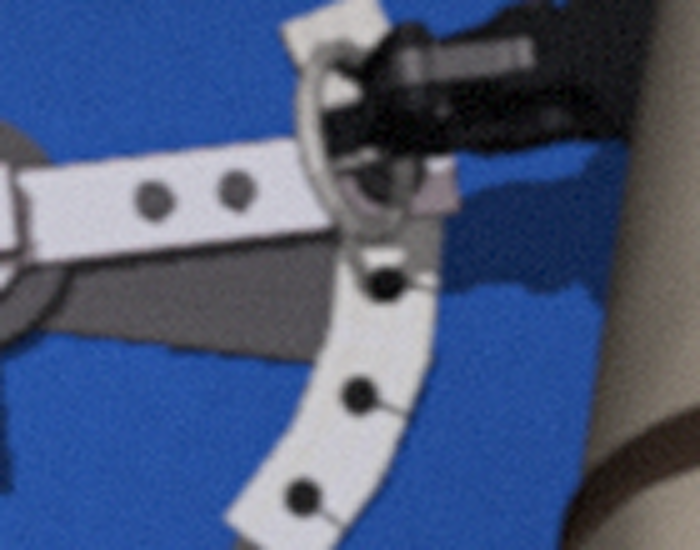

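The bolts on the arm show about 14.4° of swing. I'll nudge it 0.5° more and lower.

Emit:
move_arm(
  steps=[
    [-1,1.0,0.05,0,0,0,0.009],
    [-1,1.0,0.05,0,0,0,0.009],
    [-1,1.0,0.05,-1.5,0,0,0.009],
    [-1,1.0,0.05,-3,0,0,0.009],
    [-1,1.0,0.05,-4.5,0,0,0.009],
  ],
)

```text
clock: 9.92
position: [606.8, -36.5, 94.9]
ee_rot: [-0.059, 0.923, 0.38, -0.025]
contact_force: [1.0, -8.2, -6.0]
gripper_width: 0.1
```

```bash
cat > ang.py <<'E'
from h import *
def ang():
    d=optics.get_image("top");o=proj(d,W(-143,0,101)).astype(int)-[70,50]
    g=cv2.cvtColor(d["frame"],6);pts=[]
    a=nominal
    for r in nominal_r:
        u=proj(d,W(-r*np.cos(a),r*np.sin(a),46)).round().astype(int)
        w=g[u[1]-6:u[1]+7,u[0]-6:u[0]+7].astype(float);m=np.clip(150-w,0,None)
        yy,xx=np.mgrid[-6:7,-6:7];pts.append(onz(d,u+[(m*xx).sum()/m.sum(),(m*yy).sum()/m.sum()],46))
    return pts
E
python3 - <<'E'
from h import *
delta(np.radians(45),44,-.2618)
d=optics.get_image("top")
o=proj(d,W(-143,0,101)).astype(int)-[70,50]
def bolts(im,uvs):
    g=cv2.cvtColor(im,6).astype(float);out=[]
    for u in uvs:
        u=np.array(u,int);w=g[u[1]-4:u[1]+5,u[0]-4:u[0]+5];m=np.clip(160-w,0,None);yy,xx=np.mgrid[-4:5,-4:5]
        out.append(u+[(m*xx).sum()/m.sum(),(m*yy).sum()/m.sum()])
    return np.array(out)
t0=cv2.imread("pics/top0.png")
def an(im,uv):
    b=bolts(im,uv);q=[onz(d,x,46)[:2] for x in b];v=[x-bed[:2] for x in q]
    return b.round(1).tolist(),[round(float(np.degrees(np.arctan2(x[1],x[0]))),2) for x in v]
print(an(t0,[o+[154//5,252//5],o+[237//5,262//5]]))
print(an(d["frame"],[o+[31,40],o+[47,37]]))
snap("12",("scene",))
E
```

```text
clk 9.92 pos [606.8 -36.5  94.9] goal [607.2 -39.7  69.9] d [  0.4  -3.2 -25.1] rv [ 0.005 -0.001  0.007] z [-0.095  0.701 -0.707] F [ 1.  -8.2 -6. ] tool z [-0.091  0.698 -0.711]
([[317.4, 204.9], [334.0, 207.1]], [-96.91, -97.26])
([[317.4, 194.7], [333.9, 192.6]], [-82.87, -82.95])
```

View pics/scene12.png

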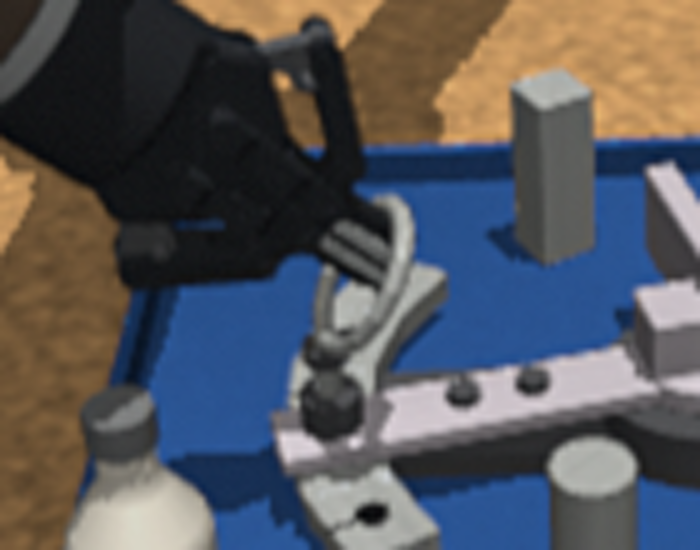

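The swing measures about 14.2°. I'll nudge about 0.7° more and then lower.

Emit:
move_arm(
  steps=[
    [-1,0.8,0.1,0,0,0,0.006],
    [-1,1.5,0.2,0,0,0,0.012],
    [-1,1.5,0.2,0,0,0,0.012],
    [-1,1.5,0.2,-2,0,0,0.012],
    [-1,1.5,0.2,-4,0,0,0.012],
  ],
)

```text
clock: 10.43
position: [608.3, -36.3, 91.2]
ee_rot: [-0.064, 0.923, 0.379, -0.027]
contact_force: [-0.1, -8.2, -6.0]
gripper_width: -0.1
```

Emit:
move_arm(
  steps=[
    [-1,0,0,-2,0,0,0],
    [-1,0,0,-4,0,0,0],
    [-1,0,0,-4,0,0,0],
  ],
)

```text
clock: 10.68
position: [608.2, -36.3, 87.0]
ee_rot: [-0.064, 0.923, 0.38, -0.027]
contact_force: [0.3, -7.1, -5.4]
gripper_width: 0.2
```

```bash
cat > an.py <<'E'
from h import *
def an(uvs):
    d=optics.get_image("top");o=proj(d,W(-143,0,101)).astype(int)-[70,50];g=cv2.cvtColor(d["frame"],6).astype(float);r=[]
    for u in uvs:
        u=np.array(u,int)+o;w=g[u[1]-4:u[1]+5,u[0]-4:u[0]+5];m=np.clip(160-w,0,None);yy,xx=np.mgrid[-4:5,-4:5]
        x=onz(d,u+[(m*xx).sum()/m.sum(),(m*yy).sum()/m.sum()],46)[:2]-bed[:2];r.append(np.degrees(np.arctan2(x[1],x[0])))
    print("swing",np.round(np.array(r)-[-96.91,-97.26],2))
E
python3 - <<'E'
from an import *
delta(np.radians(45),44,-.2618);an([[31,40],[47,37]]);snap("13",("scene",))
E
```

```text
clk 10.68 pos [608.2 -36.3  87. ] goal [607.2 -39.7  69.9] d [ -1.   -3.4 -17.1] rv [ 0.005 -0.001 -0.005] z [-0.095  0.701 -0.707] F [ 0.3 -7.1 -5.4] tool z [-0.099  0.697 -0.71 ]
swing [14.89 15.21]
```

View pics/scene13.png

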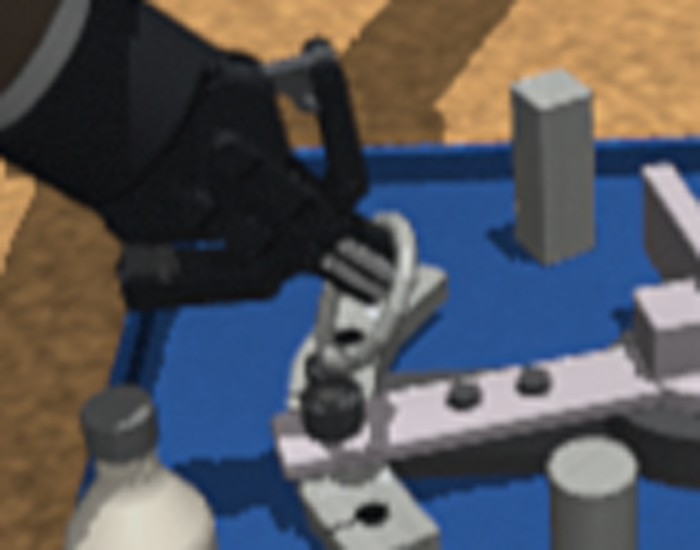

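The swing is now about 15.05° and the pin is going into the hole, with the ring following the fingers down. I'll keep lowering.

Emit:
move_arm(
  steps=[
    [-1,0,0,-2,0,0,0],
    [-1,0,0,-4,0,0,0],
    [-1,0,0,-6,0,0,0],
    [-1,0,0,-8,0,0,0],
    [-1,0,0,-8,0,0,0],
  ],
)

```text
clock: 11.2
position: [608.7, -35.1, 80.4]
ee_rot: [-0.065, 0.922, 0.381, -0.027]
contact_force: [-0.2, -6.1, -3.6]
gripper_width: 0.1
```

```bash
python3 - <<'E'
from an import *
delta(np.radians(45),44,-.2618);an([[31,40],[47,37]]);snap("14",("scene","wrist"))
E
```

```text
clk 11.2 pos [608.7 -35.1  80.4] goal [607.2 -39.7  69.9] d [ -1.4  -4.5 -10.5] rv [ 0.003  0.    -0.005] z [-0.095  0.701 -0.707] F [-0.2 -6.1 -3.6] tool z [-0.099  0.698 -0.709]
swing [14.89 15.27]
```

View pics/scene14.png

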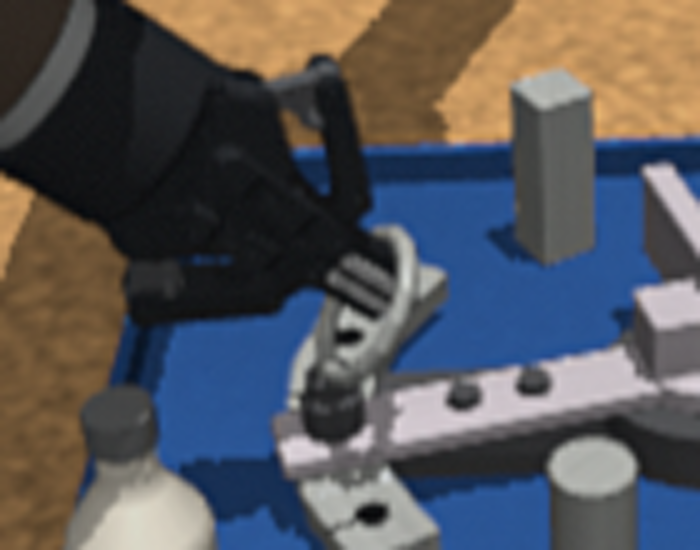

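View pics/wrist14.png

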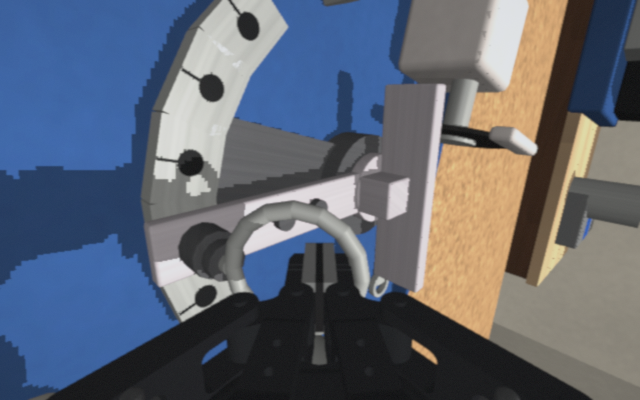

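The pin looks home, but the finger still leans on the ring. I'll ease radially outward and down, then back out along the finger axis.

Emit:
move_arm(
  steps=[
    [-1,0.2,-2,-0.7,0,0,0],
    [-1,0.5,-4,-1.4,0,0,0],
    [-1,0.8,-6,-2,0,0,0],
    [-1,0.8,-6,-2,0,0,0],
  ],
)

```text
clock: 11.68
position: [609.6, -39.3, 79.8]
ee_rot: [-0.066, 0.921, 0.382, -0.027]
contact_force: [-0.3, -0.4, -0.1]
gripper_width: -0.2
```

```bash
python3 - <<'E'
from an import *
delta(np.radians(45),44,-.2618);delta(np.radians(45),0,-.2618);delta(np.radians(45),-90,-.2618);an([[31,40],[47,37]]);snap("15",("scene",))
E
```

```text
clk 11.68 pos [609.6 -39.3  79.8] goal [607.2 -39.7  69.9] d [-2.4 -0.4 -9.9] rv [-0.001  0.001 -0.007] z [-0.095  0.701 -0.707] F [-0.3 -0.4 -0.1] tool z [-0.099  0.7   -0.707]
clk 11.68 pos [609.6 -39.3  79.8] goal [611.4 -70.5 101. ] d [  1.8 -31.2  21.2] rv [-0.001  0.001 -0.007] z [-0.095  0.701 -0.707] F [-0.3 -0.4 -0.1] tool z [-0.099  0.7   -0.707]
clk 11.68 pos [609.6 -39.3  79.8] goal [ 619.9 -133.6  164.6] d [ 10.3 -94.3  84.9] rv [-0.001  0.001 -0.007] z [-0.095  0.701 -0.707] F [-0.3 -0.4 -0.1] tool z [-0.099  0.7   -0.707]
swing [14.91 15.26]
```

View pics/scene15.png

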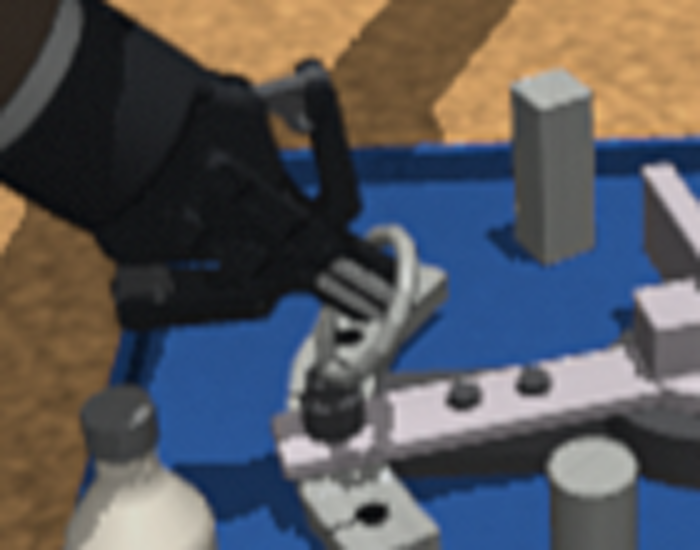

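No contact now. I'll centre the fingers on the ring axis and then retract.

Emit:
move_arm(
  steps=[
    [-1,-0.3,-3,-0.5,0,0,0],
    [-1,-0.6,-6,-0.5,0,0,0],
    [-1,-1,-9,-0.5,0,0,0],
    [-1,-1,-9,-0.5,0,0,0],
  ],
)

```text
clock: 12.12
position: [608.5, -49.3, 79.1]
ee_rot: [-0.065, 0.922, 0.381, -0.026]
contact_force: [-0.3, -0.5, -0.1]
gripper_width: 0.2
```

Emit:
move_arm(
  steps=[
    [-1,1,-7,7,0,0,0],
    [-1,2,-14,14,0,0,0],
    [-1,3,-21,21,0,0,0],
    [-1,4,-28,28,0,0,0],
    [-1,5,-35,35,0,0,0],
  ],
)

```text
clock: 12.53
position: [613.9, -84.7, 115.3]
ee_rot: [-0.065, 0.922, 0.381, -0.026]
contact_force: [-0.5, 0.2, -0.8]
gripper_width: 0.3
```

Emit:
move_arm(
  steps=[
    [-1,1.5,-12,12,0,0,0],
    [-1,3,-24,24,0,0,0],
    [-1,4.5,-36,36,0,0,0],
    [-1,6,-48,48,0,0,0],
    [-1,6,-52,52,0,0,0],
  ],
)

```text
clock: 12.95
position: [620.4, -138.2, 168.4]
ee_rot: [-0.065, 0.922, 0.38, -0.025]
contact_force: [0.2, 0.0, 0.8]
gripper_width: -0.3
```

```bash
python3 - <<'E'
from an import *
delta(np.radians(45),-90,-.2618);an([[31,40],[47,37]]);snap("16",("scene","top"))
d=optics.get_image("scene")
a=-.2618
for k,q in(("ring_centre",W(-143*np.cos(a),143*np.sin(a),101)),("ring_top",W(-126*np.cos(a),126*np.sin(a),125))):
    print(k,[np.round(r["uv"],1) for r in nets.tip_of(k,d)[:1]],proj(d,q).round(1),"+10mm",proj(d,q+[0,0,10]).round(1))
for k in("round_bar","square_bar","bottle","spanner"):
    r=nets.tip_of(k,d);print(k,np.round(r[0]["uv"],1) if r else None)
E
```

```text
clk 12.95 pos [ 620.4 -138.2  168.4] goal [ 619.9 -133.6  164.6] d [-0.4  4.6 -3.8] rv [ 0.003  0.005 -0.005] z [-0.095  0.701 -0.707] F [0.2 0.  0.8] tool z [-0.095  0.698 -0.71 ]
swing [14.95 15.25]
ring_centre [array([281.1, 211. ])] [281.1 209.2] +10mm [280.8 205. ]
ring_top [array([288.1, 199.9])] [288.8 197.5] +10mm [288.4 193.2]
round_bar [325.7 280.5]
square_bar [319.4 197.6]
bottle [243.4 289.9]
spanner [391.8 248.9]
```

View pics/scene16.png

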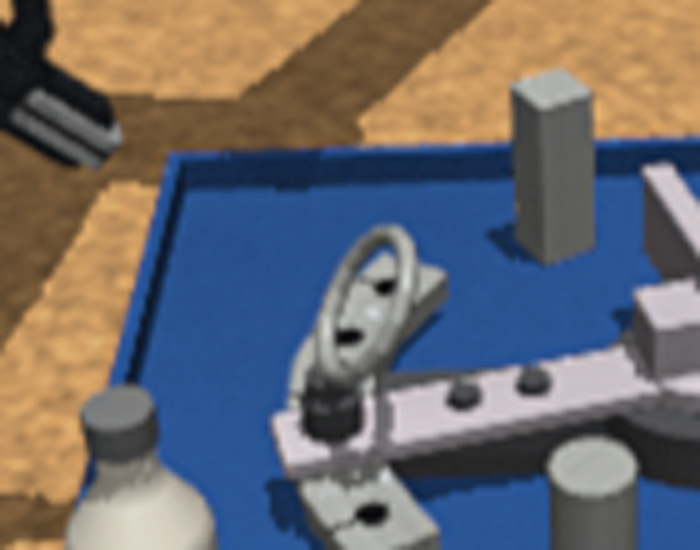

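View pics/top16.png

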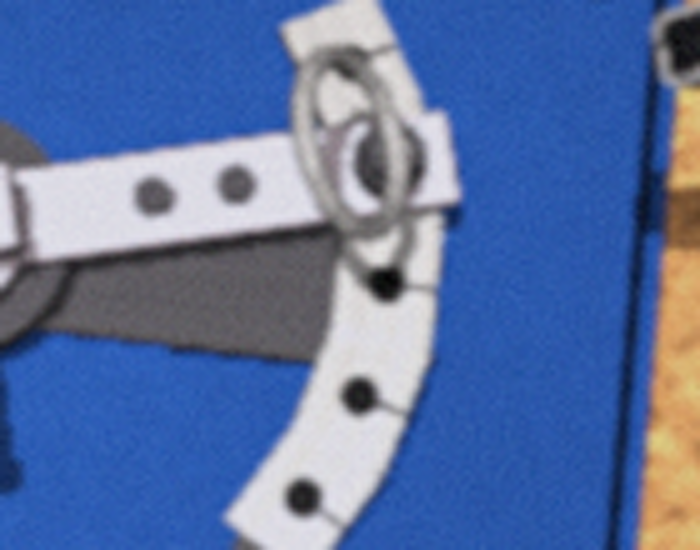

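The pin is home: the ring is at its home-height pixel positions and the swing reads about 15.1°. I'll compare the bystanders with the first picture and then hand in.

```bash
python3 - <<'E'
from h import *
a=cv2.imread("pics/scene0.png");b=optics.get_image("scene")["frame"]
for k,(x,y,w,h) in {"round":(312,232,30,56),"square":(306,160,28,42),"bottle":(218,224,44,80),"spanner":(368,220,50,60)}.items():
    print(k,[round(v,2) for v in cv2.phaseCorrelate(np.float32(cv2.cvtColor(a[y:y+h,x:x+w],6)),np.float32(cv2.cvtColor(b[y:y+h,x:x+w],6)))[0]])
workorder.job_done();print(readout.read_state()["contact_force"].round(1))
E
```

```text
round [0.07, -0.07]
square [0.02, 0.49]
bottle [0.52, -0.03]
spanner [0.09, 0.0]
the job is handed in; nothing more can be done
the job is handed in; nothing more can be done
```

The mitre fence now stands at the next hole on the round bar's side (bed −y, joint about −0.26 rad), with the pin home and the fingers out of the ring. I've handed the job in; no verdict is reported.

I put the shut fingers through the ring, lifted the pin about 15–17 mm, swung the arm about its pivot, lowered the pin into the hole, and backed the fingers out along the ring's axis.

**Last checks:**
- **Swing:** the bolts on the arm gave 14.95° and 15.25°, against the 15° wanted.
- **Pin:** the ring's position in the scene camera matches the home height to about 2 pixels. The reading fell on the low side, so there is no sign of remaining lift.
- **Bystanders:** none shifted by more than about 0.5 pixel (roughly 1 mm) in the scene camera.
- **Contact:** the fingers are about 90 mm from the ring. The last wrist force before hand-in was under 1 N, which is noise, and the readings after moves stayed near 10 N or less throughout. The clock was at about 13 s of the 51 s allowed.

**What disagreed:**
- **Fingertip position:** the real fingertip looked about 20 mm behind the stated TCP. I corrected for this from the pictures by inserting deeper.
- **Bottle and spanner foot points:** the network's foot points moved 3–4 pixels between pictures. The direct image comparison shows no such shift, so I took that as network error.

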